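# Slide the tall feed bottle into its rack bay

### The arm

A 7-joint arm with a two-finger parallel gripper is mounted at the origin on the work surface. World frame = base frame: x ahead of the robot, y to its left, z up, the work surface at z = 0. Lengths are in m, angles in rad, forces in N, time in s.
With the tool pointing down it reaches from about 0.4 to 0.9 m from the base axis. Payload 5.6 kg.
Tool frame: the origin (TCP) lies midway between the tips of the shut fingers; the grasp point (between the pads) lies 19 mm behind it; y points along the fingers, z is the direction in which the jaws open and shut, and the axes are right-handed (so a half turn about y gives the same grasp; the last joint's range is limited). The gripper opens to 92 mm and grips with 3 to 60 N. Pads are 20 mm wide; open, the fingers measure 128 mm over their backs; the gripper's body (75 mm by 189 mm) begins 69 mm behind the grasp point.
Start: joints at [1.184, 0.468, -0.012, 1.603, 0.006, 1.071, -0.056], TCP at [0.219, -0.612, 0.178] pointing down, gripper open.
Joint ranges: [-2.53, 2.53], [-0.31, 2.02], [-1.57, 1.55], [0.28, 2.44], [-1.29, 4.43], [0.15, 1.84], [-2.92, 2.92]. Speed limits (rad/s): [2.57, 2.57, 3.14, 3.14, 3.14, 3.14, 3.14].

### API

Orientations are given as a 3x3 rotation matrix whose columns are the frame's x, y, z axes.
In Python, from station import env, effector, solver, viewer, workorder, search_frame, tip_of gives the robot as it stands. Calls block until the motion is done:
- env.reach(position, orientation): joint-space move of the TCP to a pose.
- env.movel(position, frame=None, rate=0.15): straight line of the TCP; frame=None keeps the orientation; rate is the mean speed in m/s.
- env.goto_joints(angles): joint-space move.
- effector.release() and effector.grasp(squeeze=None): open the fingers fully, or close them until they stop; squeeze is the grip in N (None keeps the last).
- env.pause(seconds).
- solver.inverse_kinematics(position, orientation): joint angles nearest the present ones, or None.
- env.sense(): the state.
- viewer.read_camera(name): name is "side" or "top"; returns (picture, depth): 400x640x3 uint8, red, green, blue; 400x640 float32, m along the optical axis (not along the pixel's ray), 0 where there is no reading.
- viewer.camera_info(name): a dict with "intrinsics" (3x3 intrinsics, pixels), "eye" and "rotation" of the camera in the world. Camera axes: x right, y up, looking along -z (the intrinsics and any distortion apply to the point x, -y, -z); pixel columns grow to the right and rows downward; lengths in m; the calibration is good to about 2 mm. A picture is of the moment at which its call begins. camera_info takes no time and is no camera call.
A pose or a line that the arm cannot do raises env.PlanningError and nothing moves.
- workorder.finish_job(): hands the job in, once; it reports no verdict.
Trained networks look in the newest picture that a camera, given by its name, has taken for a name from the list of things; names that differ only in an ending like _2 or _b are one class to them, and where a whole thing is asked for, a point or a joint stands for the part that bears it (a point fixed in the world has none). Each returns a list of dicts, best first, with "score" (0 to 1); they miss things now and then, are a little off and sometimes report something else, mostly with a low value. They report only what shows in the picture. A call takes as long as a camera call.
- search_frame(camera, name): "at" ([x, y, z] in m, in world coordinates, good to about 4 mm: the middle of the surface that is visible of it).
- tip_of(camera, name): "at" ([x, y, z] in m, in world coordinates, good to about 4 mm: a listed point, or the origin of a listed thing).
The state is a dict: "t": time; "joint_positions": joint angles; "joint_velocities": joint speeds; "tau": joint torques, N m; "ee_pos": TCP position; "tcp_rot": TCP orientation; "wrist_force": force on the tool from outside, world axes, zero at the start; "moment": the same for the moment, N m; "gripper_width": finger opening in m.
Only numpy, scipy, OpenCV 4.12 (cv2) and the standard library are available. Lean on these libraries where they do the work, as an engineer would, in place of code of your own. Each camera call takes 0.05 s, during which the arm holds its last target.

### The job

Put the tall long-necked bottle that stands alone in front of the wooden rack into the rack's empty bay, the one with the bare cork pad on its floor: slide it over the table into the bay until it is fully home at the back rail. Push it gently, low on its body, with the fingers so that it stays upright; never pinch it or lift it. Leave the two jugs in the rack, the small jar and the scale where they are, and finish with the hand clear of everything.

Things in the scene. Friction and masses are not known exactly. Their poses are not given: they have to be found in the camera images.
- bottle: The bottle to slide: white, round, 54 mm diameter up to 68 mm height, tapering to a long neck of 24 mm diameter from 98 mm up, with a black cap (30 mm wide); 225 mm tall in all; 0.28 to 0.56 kg. Loose on the table. Origin: centre of its underside; z up its axis. Pushed lower than about 30 mm above the table it slides, pushed much higher it tips.
- pad: Cork pad, 0.6 mm thin, 60 x 78 mm, fixed on the table in the one empty bay (any of the three); the bottle slides over it freely. x points into the bay, y across it, z up. Origin on the table, on the bay's centre line, 28 mm in front of the back rail: a bottle touching the rail has its axis at x = +1 mm. The bay's mouth is at x = -38 mm, its side walls at y = -42 and +42 mm.
- rack: Fixed low wooden rack on the table, without a floor: three bays at 96 mm pitch along y, open above and at the front (-x, towards the robot). Bays are 84 mm wide, 66 mm deep; side walls 12 mm thick, 35 mm tall; back rail 45 mm tall, 300 mm long. Origin on the table, on the middle bay's centre line, 28 mm in front of the rail; x points into the bays, y along the rail.
- jug_a: White jug standing in a rack bay, 56 x 64 mm, 115 mm tall and 151 mm with its cap; loose, to be left alone. Origin: centre of its underside.
- jug_b: Black jug standing in a rack bay, 56 x 64 mm, 130 mm tall and 166 mm with its cap; loose, to be left alone. Origin: centre of its underside.
- jar: Small glass jar with a steel lid, 54 mm diameter, 59 mm tall, loose on the table at one side; to be left alone. Origin: centre of its underside.
- scale: Flat black pocket scale with a steel plate, 120 x 75 mm, 21 mm tall, loose on the table at one side; to be left alone. Origin: centre of its underside, x along its length.

How it is judged:
At the end, for the whole second after the job is handed in: The bottle stands upright (within 0.06 rad) and still on the table in the empty bay, within 10 mm of touching the back rail; jugs, jar and scale are within 15 mm of where they were (x of bottle in the frame of pad between -0.009 and 0.008 m and y of bottle in the frame of pad between -0.02 and 0.02 m and height (world z) of bottle below 0.004 m and angle between bottle's own z axis and vertical below 0.06 rad and linear speed of bottle below 0.01 m/s and distance of each of jug_a, jug_b, jar, scale from where it was at the start of the episode below 0.015 m).
It fails at once if the bottle is tipped (more than 0.3 rad) (angle between bottle's own z axis and vertical above 0.3 rad).
It fails at once if the bottle is lifted off the table (its underside rises more than 12 mm) (height (world z) of bottle above 0.012 m).
It fails at once if the bottle is pinched or rammed (the fingers bear on it with more than 35 N) (contact force between the fingers and bottle above 35 N).
It fails at once if a bystander is displaced more than 15 mm or knocked over (distance of any of jug_a, jug_b, jar, scale from where it was at the start of the episode above 0.015 m or angle between any of jug_a, jug_b, jar, scale's own z axis and vertical above 0.3 rad).
It also fails if it takes over 58 s, if anything falls off the work surface, if the arm or the gripper's body presses on something with over 40 N, if the wrist force passes 120 N, or if a joint passes its speed limit or range.

## Working session

There is one attempt and no reset: what is moved stays moved. The work goes in short steps, each a Python script; the robot and the scene stay as the last script left them, time stands still between calls to the robot, and variables do not carry over. Pictures are saved under pics/ and viewed, and the job is handed in when it is done.

```bash
ls; mkdir -p pics
python3 - <<'E'
from station import env, effector, solver, viewer, search_frame, tip_of
import cv2
for c in ("top","side"):
    p,d=viewer.read_camera(c); cv2.imwrite(f"pics/{c}0.png",p[:,:,::-1])
    i=viewer.camera_info(c); print(c,i)
    for n in ("bottle","pad","rack","jug_a","jug_b","jar","scale"):
        print(n,[( [round(float(v),3) for v in r["at"]],round(r["score"],2)) for r in tip_of(c,n)][:3])
s=env.sense();print(s["t"],s["ee_pos"],s["tcp_rot"],s["gripper_width"])
E
```

```text
pics
top {'intrinsics': array([[363.96649954,   0.        , 328.44335737],
       [  0.        , 363.96649954, 200.18451485],
       [  0.        ,   0.        ,   1.        ]]), 'eye': array([ 0.42866157, -0.01000328,  0.94739418]), 'rotation': array([[-0.01390604,  0.99219143, -0.12394672],
       [-0.99959918, -0.01685166, -0.02274855],
       [-0.02465963,  0.1235807 ,  0.99202808]])}
bottle [([0.667, -0.031, 0.003], 0.51)]
pad [([0.667, -0.029, 0.0], 0.69)]
rack [([0.666, -0.032, 0.001], 0.91)]
jug_a [([0.673, -0.123, 0.002], 0.65), ([0.655, 0.065, 0.004], 0.6)]
jug_b [([0.673, -0.123, 0.002], 0.65), ([0.655, 0.065, 0.004], 0.6)]
jar [([0.416, -0.373, -0.003], 0.63)]
scale [([0.48, 0.378, -0.003], 0.81)]
side {'intrinsics': array([[457.48154665,   0.        , 316.90487001],
       [  0.        , 457.48154665, 209.08272737],
       [  0.        ,   0.        ,   1.        ]]), 'eye': array([1.23896594, 0.01151587, 1.122564  ]), 'rotation': array([[ 0.00421075, -0.84885384,  0.52861084],
       [ 0.99993555,  0.00914787,  0.00672466],
       [-0.01054392,  0.52854846,  0.84883765]])}
bottle [([0.538, 0.014, -0.003], 0.94)]
pad [([0.67, -0.027, -0.003], 0.87)]
rack [([0.665, -0.032, -0.005], 0.81)]
jug_a [([0.671, -0.121, -0.002], 0.83), ([0.654, 0.059, -0.002], 0.62)]
jug_b [([0.671, -0.121, -0.002], 0.83), ([0.654, 0.059, -0.002], 0.62)]
jar [([0.421, -0.37, 0.001], 0.86)]
scale [([0.484, 0.378, 0.003], 0.65)]
0.8 [ 0.2190619  -0.61199711  0.1779106 ] [[-9.41494594e-01  6.78763635e-06  3.37028085e-01]
 [-3.37028084e-01 -8.33752250e-05 -9.41494590e-01]
 [ 2.17092695e-05 -9.99999997e-01  8.07849476e-05]] 0.09205593156154168
```

View pics/top0.png

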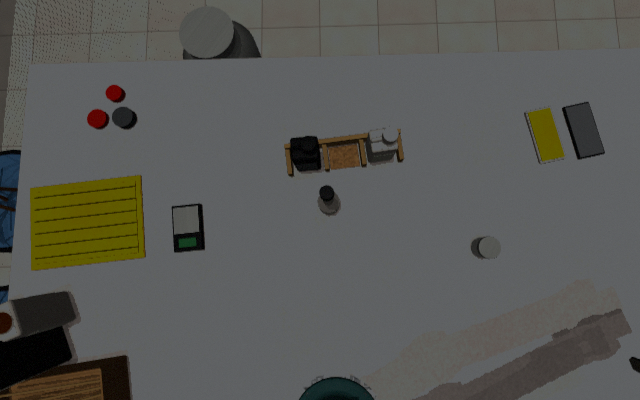

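View pics/side0.png

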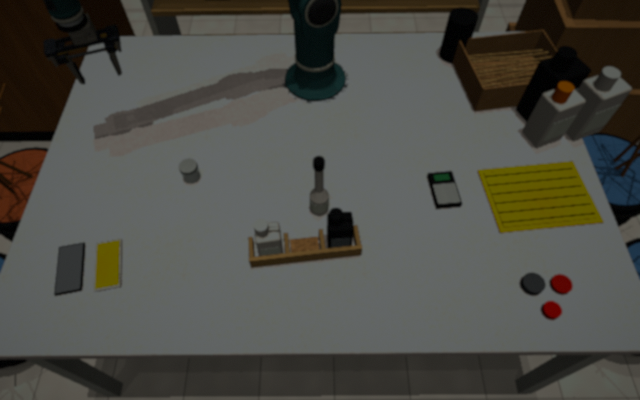

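The top view shows the bottle's base at about (328,205), the cork pad at (343,153) and the rail running from (290,142) to (397,131). The black jug is to the left of the pad and the white one to the right. The top network's "bottle" at (0.667, -0.031) is really the pad; the side one at (0.538, 0.014) matches the picture. I'll refine both with depth next.

```bash
cat > h.py <<'E'
from station import env, effector, solver, viewer, workorder, search_frame, tip_of
import numpy as np, cv2
from scipy.optimize import least_squares
def cloud(c):
    p,d=viewer.read_camera(c); i=viewer.camera_info(c); K=i["intrinsics"]
    v,u=np.mgrid[0:400,0:640]
    P=np.stack([(u-K[0,2])/K[0,0]*d,-(v-K[1,2])/K[1,1]*d,-d],-1)@i["rotation"].T+i["eye"]
    P[d==0]=np.nan
    return p,P
def bottle(guess,c):
    p,P=cloud(c); Q=P.reshape(-1,3); Q=Q[np.isfinite(Q[:,0])]
    near=np.hypot(*(Q[:,:2]-guess).T)
    B=Q[(near<.045)&(Q[:,2]>.012)&(Q[:,2]<.064)]
    N=Q[(near<.05)&(Q[:,2]>.105)&(Q[:,2]<.225)]
    out=[]
    for S,r in((B,.027),(N,.0135)):
        if len(S)<6: out.append((None,len(S)));continue
        f=least_squares(lambda q:np.hypot(*(S[:,:2]-q).T)-r,guess,loss="soft_l1",f_scale=.002)
        out.append((f.x.round(4),len(S)))
    return out,p
def R_push(yaw,tilt):
    y=np.array([np.sin(tilt)*np.cos(yaw),np.sin(tilt)*np.sin(yaw),-np.cos(tilt)])
    z=np.array([-np.sin(yaw),np.cos(yaw),0]); 
    return np.stack([np.cross(y,z),y,z],1)
E
python3 - <<'E'
from h import *
for c in("top","side"):
    o,p=bottle(np.array([.538,.014]),c);print(c,o)
    p,P=cloud(c);Q=P.reshape(-1,3);Q=Q[np.isfinite(Q[:,0])]
    # rail: top surface 38..50mm behind
    s=(abs(Q[:,2]-.045)<.005)&(Q[:,0]>.67)&(Q[:,0]<.74)&(abs(Q[:,1]+.03)<.17)
    S=Q[s];
    f=least_squares(lambda q:q[0]+q[1]*(S[:,1]+.03)-S[:,0],[.7,0],loss="soft_l1",f_scale=.003)
    print(c,"rail",f.x,len(S),S[:,1].min(),S[:,1].max(), np.std(f.fun))
    T=Q[(abs(Q[:,0]-.6)<.02)&(abs(Q[:,1])<.2)];print("table z",np.median(T[:,2]))
    m=Q[(abs(Q[:,2]-.035)<.004)&(Q[:,0]>.61)&(Q[:,0]<.67)]
    m=m[abs(m[:,1]+.03)<.17]; yy=m[:,1]+0.1*(m[:,0]-.668)
    h=np.histogram(yy,bins=np.arange(-.2,.15,.006)); print([(round(b,3),int(n)) for n,b in zip(*h) if n])
    print("front x",np.sort(m[:,0])[:5])
s=env.sense()
for pos,yaw in(((.52,.03,.06),-.7),((.60,-.03,.013),.1),((.645,-.03,.013),.1)):
  for t in(.5,.65,.8):
    for a in(0,1):
      R=R_push(yaw,t)
      if a:R=R@np.diag([-1,1,-1])
      print(pos,t,a,solver.inverse_kinematics(np.array(pos),R))
E
```

```text
top [(array([0.535 , 0.0106]), 40), (array([0.5357, 0.0108]), 104)]
top rail [ 0.69906953 -0.11343079] 301 -0.17436753599401308 0.12248312156275935 0.005532013940518015
table z 0.00105908228746171
[(np.float64(-0.188), 6), (np.float64(-0.182), 18), (np.float64(-0.176), 20), (np.float64(-0.17), 4), (np.float64(-0.158), 1), (np.float64(-0.152), 3), (np.float64(-0.146), 2), (np.float64(-0.14), 1), (np.float64(-0.134), 2), (np.float64(-0.128), 1), (np.float64(-0.122), 1), (np.float64(-0.116), 2), (np.float64(-0.11), 2), (np.float64(-0.104), 2), (np.float64(-0.098), 4), (np.float64(-0.092), 12), (np.float64(-0.086), 30), (np.float64(-0.08), 25), (np.float64(-0.074), 3), (np.float64(0.004), 17), (np.float64(0.01), 39), (np.float64(0.016), 20), (np.float64(0.022), 8), (np.float64(0.028), 2), (np.float64(0.034), 3), (np.float64(0.04), 2), (np.float64(0.046), 2), (np.float64(0.052), 1), (np.float64(0.058), 1), (np.float64(0.064), 2), (np.float64(0.07), 3), (np.float64(0.076), 1), (np.float64(0.082), 2), (np.float64(0.094), 2), (np.float64(0.1), 26), (np.float64(0.106), 46), (np.float64(0.112)
[... 1940 characters left out ...]
8 1 None
(0.645, -0.03, 0.013) 0.5 0 [ 0.56860564  0.63649007 -0.65463787  2.1212712   1.66718399  0.27057801
  0.1815808 ]
(0.645, -0.03, 0.013) 0.5 1 [ 0.98990039  1.13781584 -1.33614638  2.10019183  1.78803402  0.90251972
 -2.73235848]
(0.645, -0.03, 0.013) 0.65 0 [ 1.04468545  1.20988428 -1.33676632  2.20448761  2.09411432  0.90771455
  0.22432681]
(0.645, -0.03, 0.013) 0.65 1 [ 0.602487    0.66546095 -0.65854599  2.22532518  2.50064639  0.36582077
  2.53801447]
(0.645, -0.03, 0.013) 0.8 0 [ 1.10349914  1.35672493 -1.34332379  2.2891821   2.39927349  0.99119516
  0.12671246]
(0.645, -0.03, 0.013) 0.8 1 [ 0.82101243  0.86460907 -0.88943541  2.30072126  2.68119816  0.65523158
  2.56740454]
```

```bash
cat >> h.py <<'E'
PAD=np.array([.667,-.034]); YAW=.114
C,S_=np.cos(YAW),np.sin(YAW); RP=np.array([[C,-S_],[S_,C]])
def toP(w): return RP.T@(np.asarray(w)-PAD)
def toW(p): return PAD+RP@np.asarray(p)
def show(name):
    for c in("top","side"):
        p,_=viewer.read_camera(c); im=p[60:260,200:520] if c=="top" else p[100:300,160:480]
        cv2.imwrite(f"pics/{name}_{c}.png",np.clip(cv2.resize(im[:,:,::-1],(800,500),interpolation=cv2.INTER_CUBIC).astype(float)*1.8,0,255).astype(np.uint8))
def st():
    s=env.sense();print("t",round(s["t"],2),"tcp",s["ee_pos"].round(4),"F",np.round(s["wrist_force"],1),"w",round(s["gripper_width"],4))
E
python3 - <<'E'
from h import *
B=np.array([.5358,.009]); dw=toW([-.078,0])-B; yaw=np.arctan2(dw[1],dw[0]); u=dw/np.linalg.norm(dw)
print(toP(B),yaw,np.linalg.norm(dw))
R=R_push(yaw,.55)
q=B-u*.085
effector.grasp(10); st()
env.movel([.219,-.612,.33]); st()
print(solver.inverse_kinematics(np.r_[q,.36],R))
try: env.reach(np.r_[q,.36],R)
except env.PlanningError as e: print(e)
st(); show("a")
E
```

```text
[-0.125457    0.05764531] -0.7680333677460086 0.07466691772961169
t 2.34 tcp [ 0.2191 -0.612   0.1779] F [-0.5  0.8  0.1] w 0.0004
t 3.51 tcp [ 0.2188 -0.6115  0.3288] F [-0.1 -0.  -0. ] w 0.0006
[ 0.83048046 -0.19113053 -1.23960985  1.95213056  0.37475778  1.06705294
  0.22800999]
t 6.12 tcp [0.475  0.0671 0.3601] F [-0.4  0.6  0.6] w 0.0004
```

View pics/a_side.png

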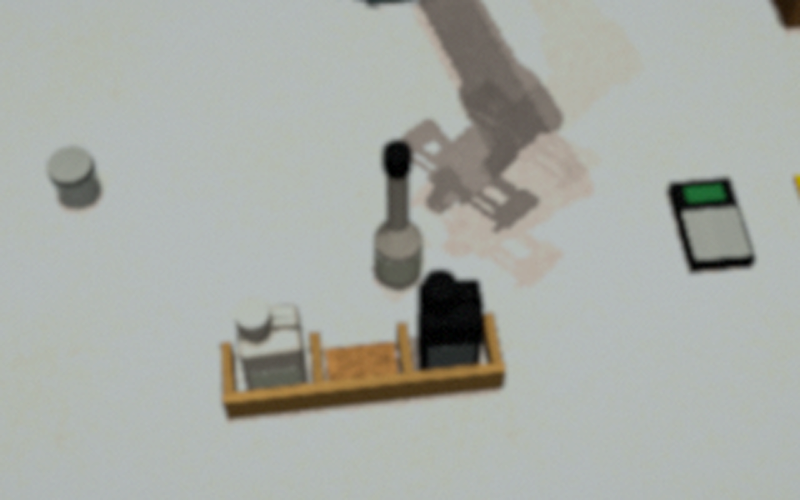

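Run:
```python
from h import *
s=env.sense();p=s["ee_pos"]
try:
    env.movel([p[0],p[1],.013],rate=.12)
except env.PlanningError as e:
    print("plan",e)
    try: env.movel([p[0],p[1],.1],rate=.12)
    except env.PlanningError as e: print(e)
st(); print(env.sense()["joint_positions"]);show("b")
```

```text
t 10.57 tcp [0.475  0.0674 0.0131] F [-0.5  0.1  0.5] w 0.0002
[ 0.1599226   0.69980756 -0.92316437  2.29234716  1.46920266  1.08509198
 -1.04197021]
```

The side picture shows the bottle standing at (398,265) with the bay free at (362,360) and nothing disturbed; only the hand's shadow is in the crop.

View pics/b_side.png

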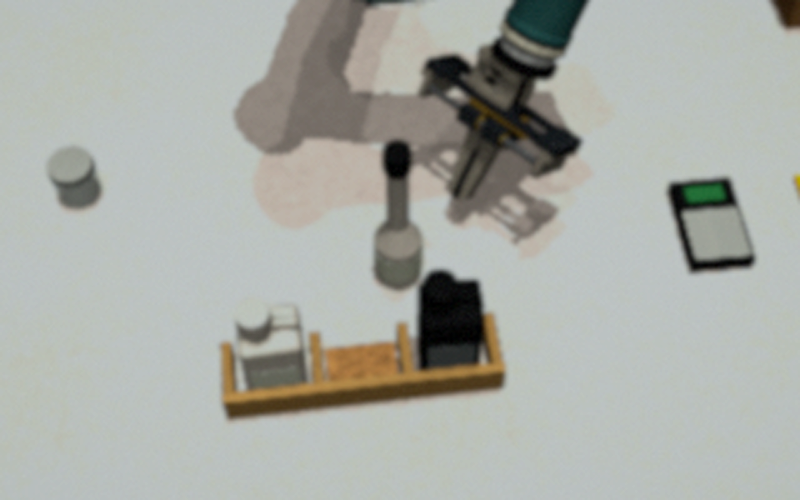

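View pics/b_top.png

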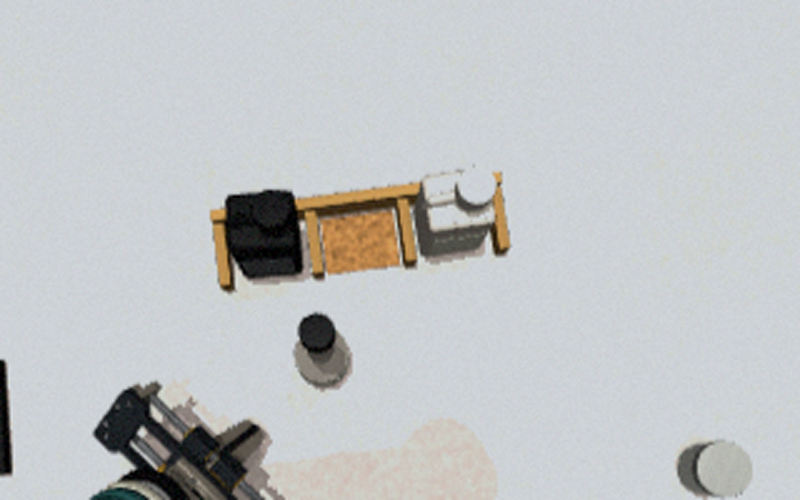

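The fingers stand at (265,430) in the top view, behind the bottle at (322,360), on its line to the bay mouth. I'll make the first part of the diagonal push now.

Run:
```python
from h import *
B=np.array([.5358,.009]); T=toW([-.078,0]); u=(T-B)/np.linalg.norm(T-B)
env.movel(np.r_[B+u*(.04-.036),.013],rate=.04); st()
for c in("top","side"):
    o,p=bottle(B+u*.04,c);print(c,o,toP(o[1][0]) if o[1][0] is not None else None, env.sense()["ee_pos"][:2])
show("c")
```

```text
t 13.03 tcp [0.5382 0.0078 0.0129] F [-3.3  2.8  2.4] w 0.0005
top [(array([ 0.5492, -0.0021]), 23), (array([ 0.5299, -0.0042]), 108)] [-0.13282024  0.04520214] [0.53817657 0.00777634]
side [(array([ 0.5508, -0.0053]), 185), (array([ 0.5722, -0.0071]), 310)] [-0.09112469  0.0375092 ] [0.53815831 0.00778926]
```

View pics/c_top.png

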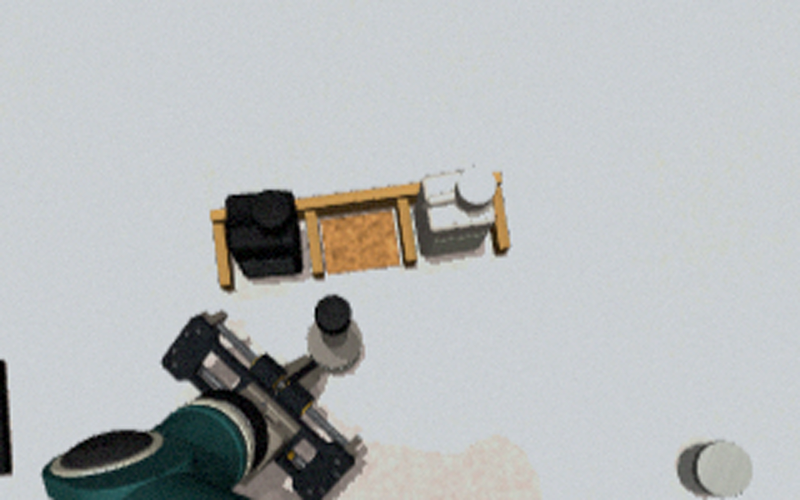

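```bash
cat >> h.py <<'E'
def cap():
    for c in("top","side"):
        p,P=cloud(c); Q=P.reshape(-1,3); g=p.max(2).reshape(-1)
        k=np.isfinite(Q[:,0])&(Q[:,2]>.205)&(Q[:,2]<.235)&(g<60)&(Q[:,0]>.48)&(Q[:,0]<.72)&(abs(Q[:,1])<.08)
        T=Q[k]; n,lab=1,None
        k2=T[:,2]>.216
        print(c,"cap n",k.sum(),"median",np.median(T,0).round(4),"std",T.std(0).round(4),"topface",np.median(T[k2],0).round(4))
        for f in(tip_of,):
            print("  ",f.__name__,[(np.round(r["at"],3).tolist(),round(r["score"],2)) for r in f(c,"bottle")][:3])
E
python3 - <<'E'
from h import *
cap()
p,P=cloud("side")
cv2.imwrite("pics/d_side.png",np.clip(cv2.resize(p[130:240,270:390,::-1],(720,600),interpolation=cv2.INTER_CUBIC).astype(float)*1.8,0,255).astype(np.uint8))
Q=P[130:240,270:390].reshape(-1,3)
for lo in(.01,.02,.03,.04,.05,.06):
    k=(Q[:,2]>lo)&(Q[:,2]<lo+.01)&(Q[:,0]>.5)&(Q[:,0]<.6)
    print(lo,k.sum(),Q[k].min(0).round(3),Q[k].max(0).round(3))
E
```

```text
top cap n 199 median [ 0.5472 -0.001   0.2254] std [0.0201 0.0231 0.0041] topface [ 0.5475 -0.001   0.2255]
   call [([0.546, -0.007, 0.0], 0.84)]
side cap n 172 median [ 0.5531 -0.0022  0.2215] std [0.0307 0.0332 0.0061] topface [ 0.5519 -0.0022  0.2232]
   call [([0.552, 0.003, -0.003], 0.73), ([0.422, -0.371, 0.0], 0.18)]
0.01 32 [ 0.558 -0.031  0.01 ] [0.579 0.02  0.02 ]
0.02 32 [ 0.561 -0.031  0.02 ] [0.579 0.017 0.029]
0.03 36 [ 0.524 -0.03   0.03 ] [0.581 0.035 0.039]
0.04 32 [ 0.528 -0.03   0.04 ] [0.581 0.034 0.05 ]
0.05 75 [ 0.52  -0.032  0.05 ] [0.58 0.04 0.06]
0.06 99 [ 0.51  -0.029  0.06 ] [0.579 0.043 0.07 ]
```

View pics/d_side.png

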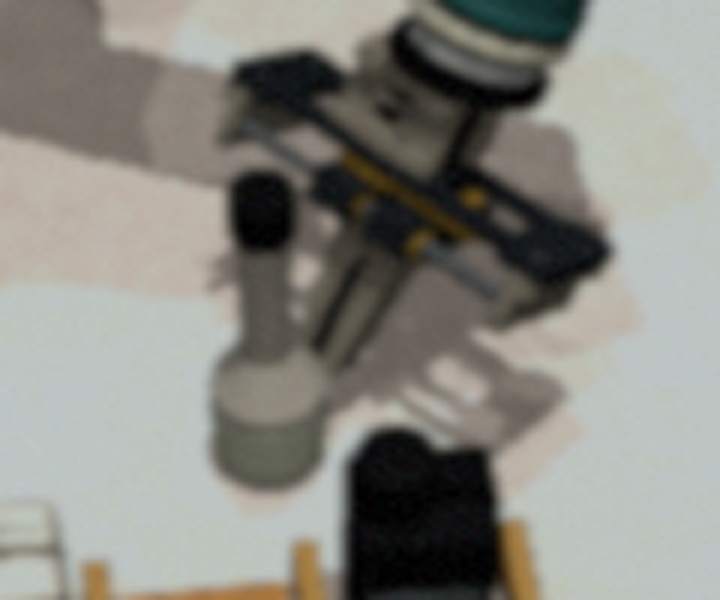

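Run:
```python
from h import *
i=viewer.camera_info("top");K=i["intrinsics"]
def proj(X,i):
    K=i["intrinsics"];c=i["rotation"].T@(np.asarray(X)-i["eye"]);return K[0,2]+K[0,0]*c[0]/-c[2],K[1,2]-K[1,1]*c[1]/-c[2]
u,v=proj([.475,.0674,.013],i);print("b zoom",(u-200)*2.5,(v-60)*2.5)
j=viewer.camera_info("side");u,v=proj([.475,.0674,.013],j);print("b side zoom",(u-160)*2.5,(v-100)*2.5)
u,v=proj([.538,.008,.013],j);print("d side zoom",(u-270)*6,(v-130)*600/110)
b=cv2.imread("pics/b_top.png")[360:500,150:400];cv2.imwrite("pics/b_crop.png",cv2.resize(b,(750,420)))
b=cv2.imread("pics/b_side.png")[100:260,380:600];cv2.imwrite("pics/b_crops.png",cv2.resize(b,(770,560)))
```

```text
b zoom 267.57688802276306 419.403326455984
b side zoom 446.97989216598376 219.53169086102776
d side zoom 292.3717791764201 415.1471421452531
```

View pics/b_crops.png

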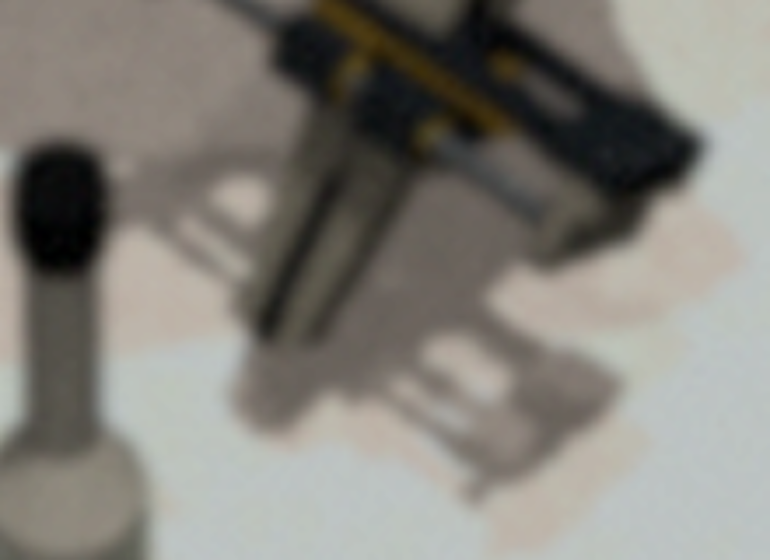

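Run:
```python
from h import *
R=R_push(-.768,.55); y=R[:,1]
T=np.array([.475,.0674,.0131])
def proj(X,i):
    K=i["intrinsics"];c=i["rotation"].T@(np.asarray(X)-i["eye"]);return np.array([K[0,2]+K[0,0]*c[0]/-c[2],K[1,2]-K[1,1]*c[1]/-c[2]])
for s in(0,.005,.01,.015,.02,.025):
  print(s,[ (np.round((proj(T-s*y+o*R[:,0],viewer.camera_info(c))-off)*2.5)).tolist() for c,off in(("side",(160,100)),("top",(200,60))) for o in (-.01,0,.01)])
```

```text
0 [[452.0, 218.0], [447.0, 219.0], [442.0, 221.0], [262.0, 426.0], [268.0, 419.0], [273.0, 413.0]]
0.005 [[453.0, 214.0], [449.0, 216.0], [444.0, 218.0], [260.0, 427.0], [265.0, 421.0], [271.0, 415.0]]
0.01 [[455.0, 211.0], [450.0, 213.0], [445.0, 214.0], [258.0, 429.0], [263.0, 423.0], [269.0, 416.0]]
0.015 [[457.0, 207.0], [452.0, 209.0], [447.0, 211.0], [256.0, 431.0], [261.0, 424.0], [267.0, 418.0]]
0.02 [[458.0, 204.0], [453.0, 206.0], [449.0, 208.0], [254.0, 433.0], [259.0, 426.0], [264.0, 420.0]]
0.025 [[460.0, 201.0], [455.0, 202.0], [450.0, 204.0], [251.0, 434.0], [257.0, 428.0], [262.0, 421.0]]
```

View pics/b_crop.png

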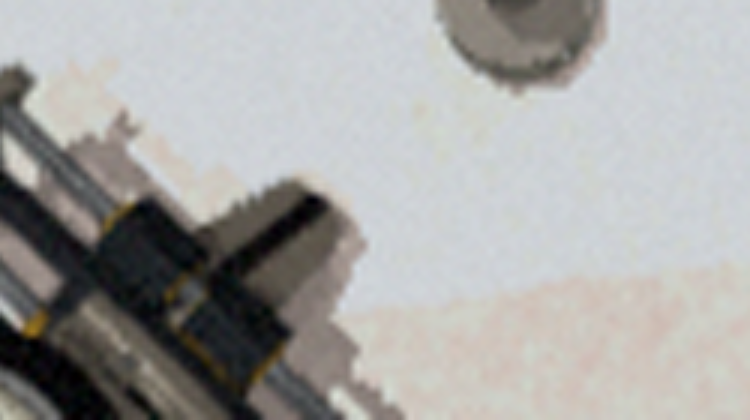

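In both views the visible fingertip (top (258,427), side (458,197)) lies about 20 mm short of the nominal TCP along the tool. That fits the 17 mm TCP-to-bottle offset I measured, and it means contact is too high, at about 35 mm. I'll back off, go lower and carry on.

Run:
```python
from h import *
B=np.array([.551,-.003]); T=toW([-.080,0]); d=T-B; L=np.linalg.norm(d); u=d/L; yaw=np.arctan2(u[1],u[0]); print(toP(B),L,yaw)
p=env.sense()["ee_pos"]
env.movel(np.r_[p[:2]-u*.02,.013],rate=.08)
R=R_push(yaw,.55)
s=B-u*.035
env.movel(np.r_[s,.013],R,rate=.06)
env.movel(np.r_[s,.006],R,rate=.03); st()
env.movel(np.r_[s,.001],R,rate=.03); st()
env.movel(np.r_[B+u*(L-.017-.01),.001],R,rate=.04); st()
cap(); show("e")
```

```text
[-0.1117207   0.04399416] 0.054237333785881865 -0.832101365425167
t 14.53 tcp [0.5271 0.0227 0.0057] F [ 0.5  0.8 -0.3] w 0.0007
t 14.84 tcp [0.5273 0.0229 0.0008] F [-0.1 -0.3  1.1] w 0.0004
t 16.55 tcp [ 0.5693 -0.0232  0.001 ] F [-2.3  2.1  0.6] w 0.0006
top cap n 334 median [ 0.5648 -0.0247  0.2236] std [0.0358 0.0403 0.0088] topface [ 0.5757 -0.034   0.2259]
   call [([0.576, -0.041, 0.003], 0.73)]
side cap n 304 median [0.5218 0.0333 0.2191] std [0.0371 0.0461 0.0084] topface [ 0.5734 -0.0314  0.2239]
   call [([0.58, -0.033, -0.005], 0.67)]
```

View pics/e_top.png

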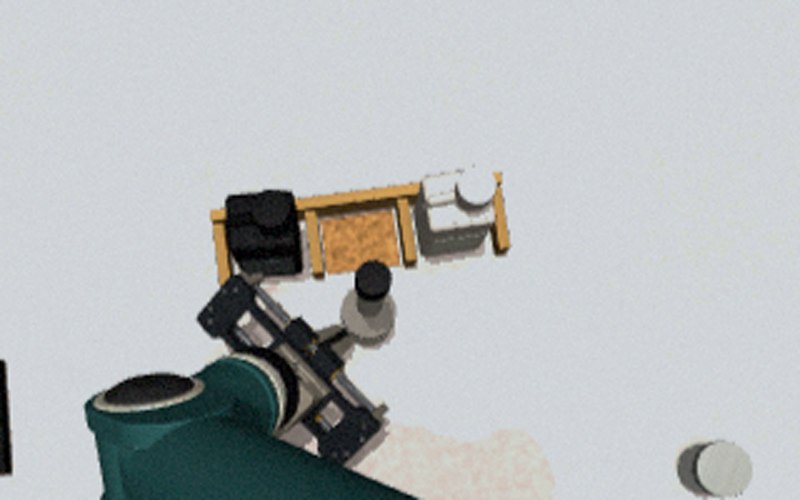

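View pics/e_side.png

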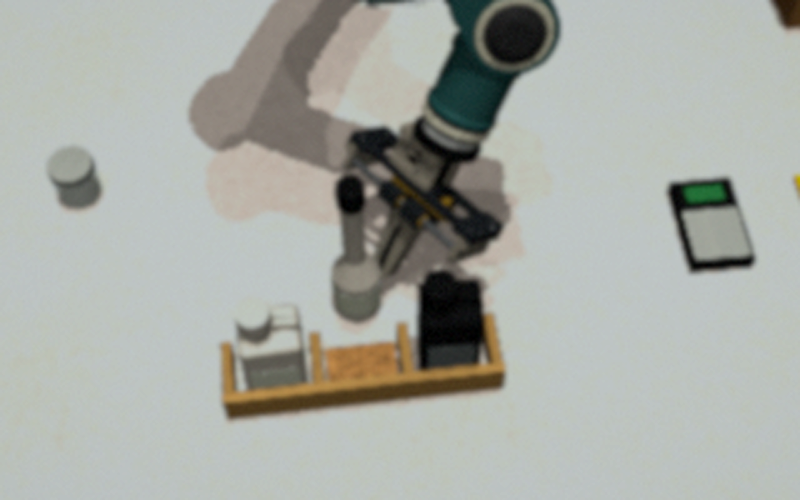

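The bottle is upright at about (0.577, -0.034), in front of the bay mouth (top (368,315), side (357,295)). Next I'll back off and plan the straight push.

Run:
```python
from h import *
p=env.sense()["ee_pos"]; u=np.array([np.cos(-.832),np.sin(-.832)])
env.movel(np.r_[p[:2]-u*.055,.002],rate=.1); st()
cap()
o,_=bottle(np.array([.577,-.034]),"side");print(o)
o,_=bottle(np.array([.577,-.034]),"top");print(o)
for x in(.52,.535,.55,.58,.62):
  for t in(.45,.55,.65,.75):
    for yw in (0,.1):
      q=solver.inverse_kinematics(np.array([x,-.03,.001]),R_push(yw,t)); print(x,t,yw,None if q is None else q.round(2))
show("f")
```

```text
t 17.55 tcp [0.5327 0.017  0.0021] F [0.3 0.6 0.7] w 0.0006
top cap n 183 median [ 0.5753 -0.0355  0.2256] std [0.0078 0.0074 0.004 ] topface [ 0.5769 -0.0355  0.2258]
   call [([0.576, -0.04, -0.002], 0.63)]
side cap n 139 median [ 0.5844 -0.0367  0.2221] std [0.0145 0.0157 0.0057] topface [ 0.582  -0.0384  0.2226]
   call [([0.581, -0.036, -0.001], 0.64)]
[(array([ 0.5795, -0.0389]), 178), (array([ 0.578 , -0.0385]), 321)]
[(array([ 0.5776, -0.0355]), 57), (array([ 0.5783, -0.036 ]), 130)]
0.52 0.45 0 [ 0.68  0.58 -0.79  2.36  1.91  0.39 -0.21]
0.52 0.45 0.1 [ 0.68  0.56 -0.74  2.36  1.96  0.3  -0.13]
0.52 0.55 0 [ 0.72  0.62 -0.82  2.43  2.28  0.5  -0.54]
0.52 0.55 0.1 [ 0.77  0.62 -0.81  2.43  2.37  0.42 -0.48]
0.52 0.65 0 None
0.52 0.65 0.1 None
0.52 0.75 0 None
0.52 0.75 0.1 None
0.535 0.45 0 [ 0.66  0.59 -0.77  2.33  1.87  0.38 -0.16]
0.535 0.45 0.1 [ 0.66  0.57 -0.72  2.33  1.91  0.29 -0.08]
0.535 0.55 0 [ 0.7   0.63 -0.81  2.4   2.25  0.49 -0.5 ]
0.535 0.55 0.1 [ 0.75  0.63 -0.8   2.39  2.33  0.41 -0.44]
0.535 0.65 0 None
0.535 0.65 0.1 None
0.535 0.75 0 None
0.535 0.75 0.1 
[... 594 characters left out ...]
.22  0.37 -0.33]
0.58 0.65 0 [ 0.67  0.7  -0.78  2.37  2.46  0.58 -0.65]
0.58 0.65 0.1 [ 0.74  0.7  -0.79  2.36  2.56  0.5  -0.6 ]
0.58 0.75 0 [ 0.64  0.74 -0.73  2.43  2.69  0.73 -0.86]
0.58 0.75 0.1 [ 0.73  0.75 -0.74  2.42  2.81  0.65 -0.81]
0.62 0.45 0 [ 0.59  0.66 -0.73  2.14  1.61  0.38  0.13]
0.62 0.45 0.1 [ 0.55  0.63 -0.63  2.14  1.55  0.27  0.28]
0.62 0.55 0 [ 0.63  0.68 -0.75  2.22  2.05  0.43 -0.28]
0.62 0.55 0.1 [ 0.65  0.67 -0.73  2.21  2.11  0.34 -0.22]
0.62 0.65 0 [ 0.65  0.72 -0.77  2.28  2.38  0.54 -0.57]
0.62 0.65 0.1 [ 0.71  0.73 -0.77  2.28  2.48  0.46 -0.52]
0.62 0.75 0 [ 0.63  0.76 -0.73  2.34  2.64  0.68 -0.79]
0.62 0.75 0.1 [ 0.71  0.77 -0.75  2.33  2.75  0.59 -0.75]
```

View pics/f_top.png

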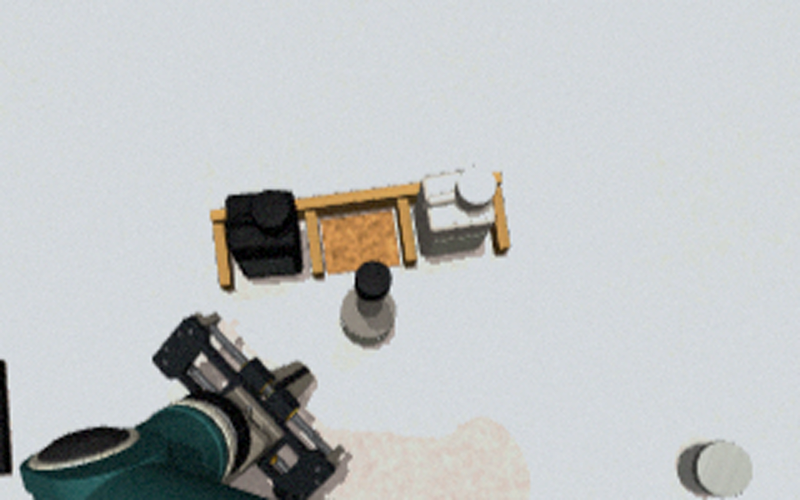

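The bottle is upright and clear at (0.578, -0.037), which is (-0.089, +0.007) in the pad frame. I'll swing the hand in behind it and push the first 45 mm.

Run:
```python
from h import *
B=np.array([.5782,-.0372]); d=toW([0,0])-B; u=d/np.linalg.norm(d); yaw=np.arctan2(u[1],u[0]); print(yaw)
R=R_push(yaw,.55); R2=R_push(yaw,.65)
s=B-u*.05
try:
    env.movel(np.r_[s,.001],R,rate=.1)
except env.PlanningError as e:
    print("plan",e); env.reach(np.r_[s,.001],R)
st(); show("g0")
env.movel(np.r_[B-u*.027,.001],R,rate=.06); st()
env.movel(np.r_[B+u*(.044-.017),.001],R2,rate=.04); st()
cap(); show("g")
for c in("side","top"): print(bottle(B+u*.044,c)[0])
```

```text
0.036020449429189236
t 18.97 tcp [ 0.5283 -0.0384  0.0011] F [-0.5  0.9  0.3] w 0.0005
t 19.6 tcp [ 0.5513 -0.0378  0.0009] F [-0.3  0.3  0.1] w 0.0006
t 21.1 tcp [ 6.041e-01 -3.580e-02  4.000e-04] F [-6.1 -0.6  4.8] w 0.0005
top cap n 203 median [ 0.6124 -0.0325  0.2256] std [0.0284 0.0077 0.005 ] topface [ 0.613  -0.0326  0.2257]
   call []
side cap n 191 median [ 0.6185 -0.0378  0.2221] std [0.0582 0.0098 0.0068] topface [ 0.6185 -0.0358  0.2233]
   call [([0.616, -0.033, -0.005], 0.86)]
[(array([ 0.6169, -0.0358]), 192), (array([ 0.6157, -0.0357]), 324)]
[(array([ 0.614 , -0.0338]), 112), (array([ 0.6163, -0.0328]), 145)]
```

View pics/g_top.png

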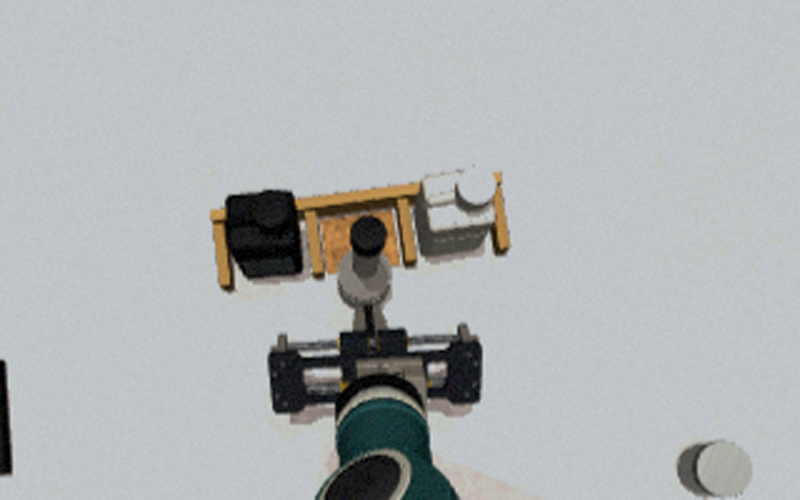

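View pics/g_side.png

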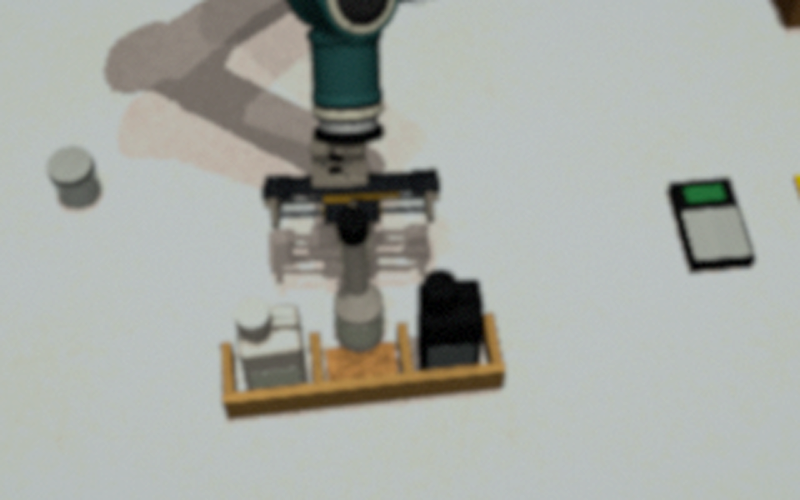

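The bottle is upright in the bay mouth, on centre (top (365,280), side (360,320)), with 52 mm to go. I'll push most of that in one move, then take small steps while watching the force.

Run:
```python
from h import *
B=np.array([.6157,-.0345]); d=toW([0.001,0])-B; u=d/np.linalg.norm(d); print(np.linalg.norm(d))
p=env.sense()["ee_pos"]
R=R_push(.036,.65)
env.movel(np.r_[p[:2]+u*.040,.001],R,rate=.035); st()
for c in("side","top"):
    o=bottle(B+u*.04,c)[0]; print(c,[ (toP(q).round(4) if q is not None else None,n) for q,n in o])
q0=env.sense()["ee_pos"][:2]
for k in range(1,5):
    env.movel(np.r_[q0+u*.0015*k,.001],R,rate=.015)
    F=env.sense()["wrist_force"]; print(k,np.round(F,1))
    if -F[:2]@u>12: break
for c in("side","top"):
    o=bottle(B+u*.048,c)[0]; print(c,[ (toP(q).round(4) if q is not None else None,n) for q,n in o])
st(); show("h")
```

```text
0.052297110629117606
t 22.76 tcp [ 6.437e-01 -3.530e-02  6.000e-04] F [-3.7 -0.5  0.6] w 0.001
side [(array([-0.0104,  0.0026]), 219), (array([-0.0115,  0.003 ]), 320)]
top [(array([-0.0144,  0.001 ]), 194), (array([-0.0107,  0.0058]), 182)]
1 [-3.3  0.3 -0.1]
2 [-3.3 -0.3  0.4]
3 [-3.4 -1.1 -0.8]
4 [-3.  -0.1 -0.3]
side [(array([0.0003, 0.0022]), 297), (array([-0.0044,  0.0027]), 315)]
top [(array([-0.0041, -0.0007]), 252), (array([-0.004 ,  0.0058]), 180)]
t 23.96 tcp [ 0.6498 -0.0353  0.001 ] F [-2.2 -0.1 -0.1] w 0.0003
```

View pics/h_top.png

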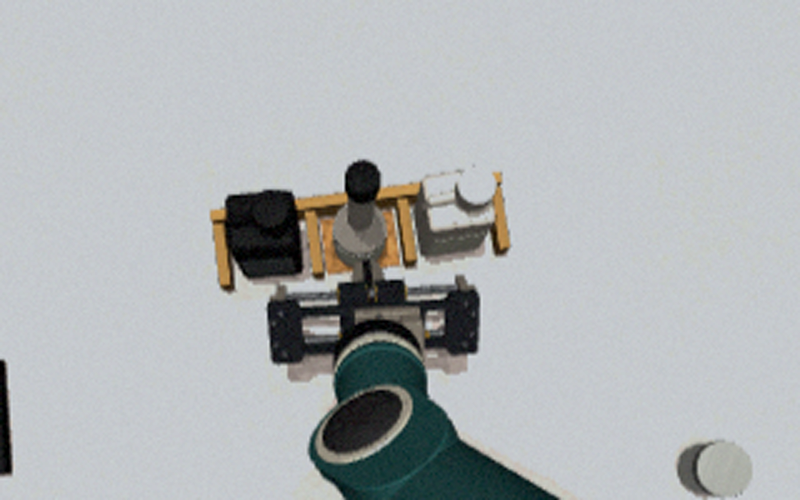

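View pics/h_side.png

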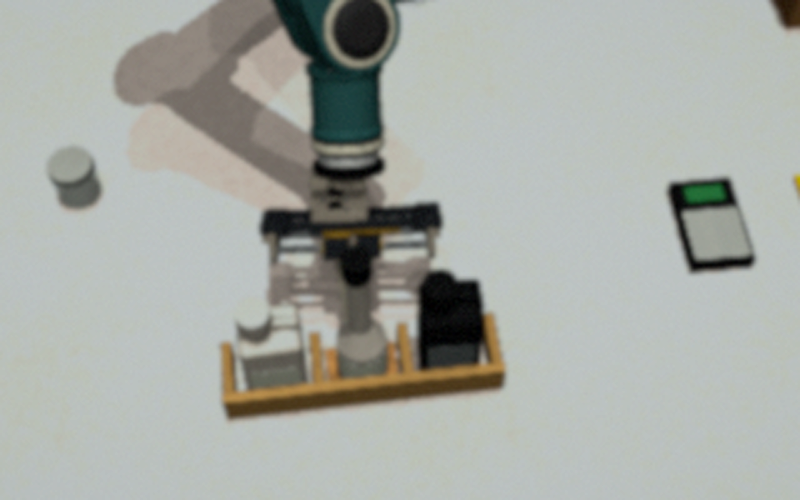

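The bottle is nearly home (top (360,240)), about 4 to 5 mm from the rail. I'll take 1 mm steps until the force rises.

Run:
```python
from h import *
u=np.array([np.cos(.06),np.sin(.06)]);R=R_push(.036,.65)
q0=env.sense()["ee_pos"][:2]
for k in range(1,11):
    env.movel(np.r_[q0+u*.001*k,.001],R,rate=.01)
    F=env.sense()["wrist_force"]; print(k,np.round(F,1))
    if -F[:2]@u>6.5: break
st()
for c in("side","top"):
    o=bottle(toW([0,.003]),c)[0]; print(c,[ (toP(q).round(4) if q is not None else None,n) for q,n in o])
```

```text
1 [-3.2  0.1 -0.1]
2 [-3.5  0.8  0. ]
3 [-3.4 -1.  -0.5]
4 [-2.3 -0.4  0. ]
5 [-3.7  0.7 -0.1]
6 [-3.5 -0.8 -0.4]
7 [-5.6 -1.   1.7]
8 [-8.7 -1.1  4.5]
t 26.07 tcp [ 6.565e-01 -3.480e-02  5.000e-04] F [-8.7 -1.1  4.5] w 0.0006
side [(array([0.0107, 0.0046]), 324), (array([0.0009, 0.0028]), 315)]
top [(array([0.0014, 0.0037]), 247), (array([0.0019, 0.0056]), 184)]
```

Force rose to 8.7 N at the rail, so the bottle is home. I'll retract straight back, lift clear and check.

Run:
```python
from h import *
u=np.array([np.cos(.036),np.sin(.036)])
p=env.sense()["ee_pos"]
env.movel(np.r_[p[:2]-u*.01,.002],rate=.03)
env.movel(np.r_[p[:2]-u*.12,.004],rate=.1); st()
try: env.movel(np.r_[p[:2]-u*.15,.15],rate=.12)
except env.PlanningError as e: print(e)
st()
for c in("side","top"):
    o=bottle(toW([0,.003]),c)[0]; print(c,[ (toP(q).round(4) if q is not None else None,n) for q,n in o])
    for n in("jug_a","jar","scale","bottle","pad"): print(n,[(np.round(r["at"],3).tolist(),round(r["score"],2)) for r in tip_of(c,n)][:2])
show("i")
```

```text
Traceback (most recent call last):
station.PlanningError: the arm cannot follow that straight line within its joint ranges
```

Run:
```python
from h import *
u=np.array([np.cos(.036),np.sin(.036)])
p=env.sense()["ee_pos"]
R=R_push(.036,.55)
env.movel(np.r_[p[:2]-u*.06,.004],rate=.08); st()
for tgt in((.095,.06),(.09,.15)):
    try: env.movel(np.r_[p[:2]-u*tgt[0],tgt[1]],R,rate=.12)
    except env.PlanningError as e: print(tgt,e)
st()
for c in("side","top"):
    o=bottle(toW([0,.003]),c)[0]; print(c,[ (toP(q).round(4) if q is not None else None,n) for q,n in o])
    for n in("jug_a","jar","scale","bottle","pad"): print(n,[(np.round(r["at"],3).tolist(),round(r["score"],2)) for r in tip_of(c,n)][:2])
show("i")
```

```text
t 27.58 tcp [ 0.5877 -0.0377  0.0043] F [ 0.5  0.  -0.3] w 0.0007
t 29.84 tcp [ 0.5568 -0.0385  0.1496] F [-0.4 -0.2  0.1] w 0.0004
side [(array([0.0112, 0.0047]), 296), (array([0.0007, 0.0026]), 322)]
jug_a [([0.672, -0.123, 0.001], 0.86), ([0.654, 0.061, -0.0], 0.8)]
jar [([0.42, -0.372, 0.003], 0.97)]
scale [([0.481, 0.377, 0.004], 0.73)]
bottle [([0.673, -0.025, -0.004], 0.87), ([0.665, -0.032, -0.004], 0.19)]
pad [([0.67, -0.028, -0.006], 0.68)]
top [(array([0.0043, 0.0026]), 214), (array([0.0016, 0.0055]), 181)]
jug_a [([0.672, -0.122, 0.003], 0.96), ([0.654, 0.063, 0.001], 0.72)]
jar [([0.419, -0.374, -0.005], 0.9)]
scale [([0.482, 0.377, -0.004], 0.7)]
bottle [([0.668, -0.031, -0.002], 0.97), ([0.48, 0.378, -0.0], 0.64)]
pad [([0.669, -0.03, 0.006], 0.67)]
```

View pics/i_top.png

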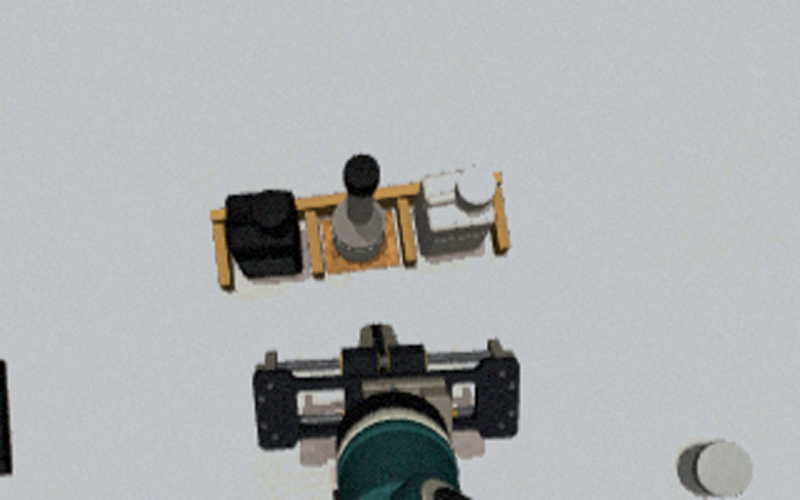

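View pics/i_side.png

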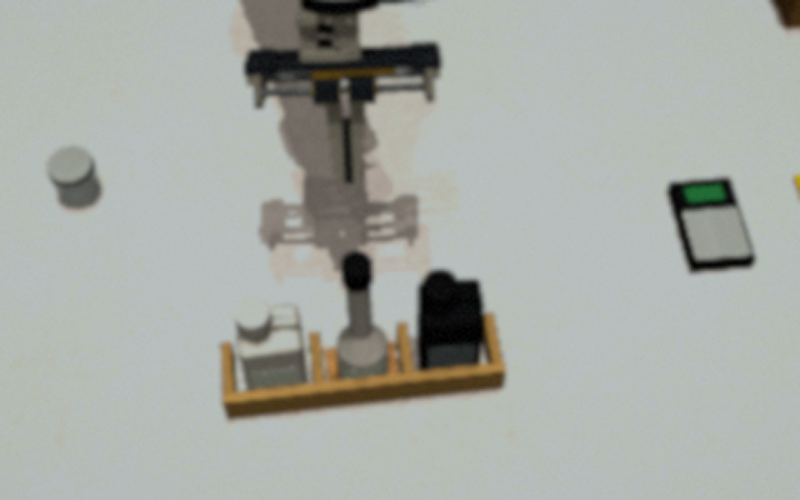

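The bottle stands upright in the bay against the rail (top (360,232), side (362,350)). The jugs, jar and scale match their first readings, and the hand is clear, so I'm handing in.

Run:
```python
from h import *
env.pause(.5); print(workorder.finish_job())
```

```text
the job is handed in; nothing more can be done
None
```

The bottle is in the empty bay, fully home at the back rail and upright. I handed the job in at about 30 s; it returned no verdict.

**How it went:** I slid the bottle with shut, forward-tilted fingers. One diagonal push took it to the bay mouth, and a straight push took it home. The last few millimetres were 1 mm steps, stopped when the wrist force rose from about 3.5 N to 8.7 N at the rail. I then drew the hand back and raised it well clear.

**Last checks:**
- **Bottle:** its neck fit gave x of +0.7 mm (side) and +1.6 mm (top) in the pad frame, and y of +3 to +6 mm. It looked upright in both views.
- **Bystanders:** the jugs, jar and scale read within about 4 mm of their first readings, which is detector noise.

**What disagreed or failed:**
- **Fingertips:** they appeared about 20 mm short of the nominal TCP, so the first push touched higher than planned, at about 35 mm. The bottle stayed upright, and I lowered the hand for the rest.
- **First top-view reading:** the network took the pad for the bottle, so I didn't use that reading.
- **Final body fit:** in the side view it read x of +11 mm, outside the limit. I put that down to rail points in the fit; the neck fits and the force rise contradict it.
- **Retraction:** the first straight retreat was refused by the planner, so I used a shorter one.

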